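# Put the balance's check weights away in their cases

### The arm

A 7-joint arm with a two-finger parallel gripper is mounted at the origin on the work surface. World frame = base frame: x ahead of the robot, y to its left, z up, the work surface at z = 0. Lengths are in mm, angles in rad, forces in N, time in s.
With the tool pointing down it reaches from about 400 to 875 mm from the base axis. Payload 4.4 kg.
Tool frame: the origin (TCP) lies between the finger pads; the fingertips stand 25 mm ahead of it and the grasp point (between the pads) lies 6 mm ahead of it; z points along the fingers, x is the direction in which the jaws open and shut, and the axes are right-handed (so a half turn about z gives the same grasp; the last joint's range is limited). The gripper opens to 85 mm and grips with 20 to 120 N. Pads are 22 mm wide; open, the fingers measure 114 mm over their backs; the gripper's body (76 mm by 85 mm) begins 54 mm behind the grasp point. The pads swing forward as they close: fully open they stand 13 mm farther back than shut.
Start: joints at [1.176, 0.628, 0.038, 1.517, -0.027, 0.996, -0.02], TCP at [209.917, -615.185, 256.313] pointing down, gripper open.
Joint ranges: [-3.06, 3.06], [-0.37, 2.12], [-1.25, 1.32], [0.18, 2.47], [-1.1, 4.24], [0.23, 1.98], [-2.94, 2.94]. Speed limits (rad/s): [2.57, 2.57, 3.14, 3.14, 3.14, 3.14, 3.14].

### API

Orientations are given as a unit quaternion [x, y, z, w].
In Python, from plant import get_state, capture, camera_params, finish_job gives the robot as it stands.
- The arm moves only by the tool send_rows, never from a script. Its argument "increments" is a list of rows, each a list of 6 numbers: the shift along the tool's x, y, z in m, then the turn, a rotation vector about the tool's x, y, z in degrees. In form: [[dx, dy, dz, wx, wy, wz], ...]. A call has 1 to 20 rows; each row shifts and turns the commanded pose from where the row before left it, along the tool's axes as they then stand; what a row does not reach is not made up. A row lasts 1/12 s, in which the tool goes at most 41.7 mm and 7.16 degrees, less where a joint would pass 70% of its speed; a pose out of reach is approached as far as the arm can. A call with a gripper value outside its range is refused whole. "hand" is the finger opening in m, from 0 to 0.0854, set as the call begins (left out, the last holds). The fingers move at their own pace and stop on an object; the grip force is fixed at half the most. Time passes only in rows, so rows that do not move let the fingers close. It gives the time, the measured TCP pose, the force and the opening at its end, in the units of the state.
- get_state(): the state, without advancing time (a new reading comes with each control period).
- capture(name): name is "scene" or "top"; returns the picture (384x512x3 uint8, blue, green, red); there is no depth.
- camera_params(name): a dict with "K" (3x3 intrinsics, pixels), "origin" and "rotation" of the camera in the world. Camera axes: x right, y up, looking along -z (the intrinsics and any distortion apply to the point x, -y, -z); pixel columns grow to the right and rows downward; lengths in mm; the calibration is good to about 2 mm. A picture is of the moment at which its call begins. camera_params takes no time and is no camera call.
- finish_job(): hands the job in, once; it reports no verdict.
The state is a dict: "clock": time; "joint_positions": joint angles; "dq": joint speeds; "tau": joint torques, N m; "position": TCP position; "ee_rot": TCP orientation; "contact_force": force on the tool from outside, world axes, zero at the start; "ft_torque": the same for the moment, N m; "grip_width": opening from 0.0 (shut) to 1.0 (fully open).
Only numpy, scipy, OpenCV 4.12 (cv2) and the standard library are available. Lean on these libraries where they do the work, as an engineer would, in place of code of your own. Each camera call takes 0.05 s, during which the arm holds its last target. There are 200 camera calls.

### The job

The balance check is done: put the two steel check weights away, each standing upright in the well of its own case base (large weight in the large base, small weight in the small base), then cover each with its own cap, large on large and small on small. Set the weights down gently rather than dropping them, and lower each cap until its rim rests all round on the base's foot without pressing it on, for the tapered fit must stay loose; leave everything else on the bench where it stands.

Things in the scene. Friction and masses are not known exactly. Their poses are not given: they have to be found in the camera images.
- weight_large: Large check weight, 500 g, polished steel, standing on the bench: plain cylinder 38 mm in diameter and 46 mm high, then a narrow neck (23 mm in diameter) and a 36 mm diameter head knob whose flat top is 66 mm above the underside. Origin: centre of the underside; z up along its axis. Round about z.
- weight_small: Small check weight, 200 g, the same shape in polished steel: cylinder 28 mm in diameter and 34 mm high, neck 17 mm in diameter, head knob 26 mm in diameter, overall 49 mm high. Origin: centre of the underside; z up along its axis.
- base_large: Base of the large case, dark grey plastic, loose, about 0.3 kg: round foot 90 mm in diameter, 6 mm thick; on it a tapered spigot, 68 mm in diameter at the foot and 57 mm at its lip, 30 mm above the bench; in it an open well 52 mm in diameter, floor 6 mm above the bench. Origin: centre of the underside; z up.
- base_small: Base of the small case, the same shape, about 0.2 kg: foot 76 mm in diameter, 6 mm thick; spigot 58 mm in diameter at the foot and 47 mm at its lip, 24 mm above the bench; open well 42 mm in diameter, floor 6 mm above the bench. Origin: centre of the underside; z up.
- cap_large: Cap of the large case, dark grey plastic, about 0.09 kg, mouth down: tapered bell, outside 80 mm in diameter at the rim, 61 mm at the flat roof 80 mm up; on it a grip knob 30 mm in diameter, top at 106 mm. Hollow: inside 74 mm at the rim, 61 mm at 24 mm up, 55 mm under the roof, 76 mm deep; about 3 mm play on its base, rim on the foot. Origin: centre of the rim plane; z up.
- cap_small: Cap of the small case, the same shape, about 0.06 kg, mouth down: outside 70 mm in diameter at the rim, 51 mm at the flat roof 62 mm up; grip knob 24 mm in diameter, top at 88 mm. Hollow: inside 64 mm at the rim, 51 mm at 18 mm up, 45 mm under the roof, 58 mm deep; about 3 mm play on its base. Origin: centre of the rim plane; z up.
- beaker: Bystander: empty tapered steel beaker, mouth up, 66 mm in diameter at the mouth, 75 mm high. Not to be moved. Origin: centre of the underside.
- jar: Bystander: closed white sample jar with a lid, 62 mm in diameter, 85 mm high. Not to be moved. Origin: centre of the underside.
- core: Bystander: short cardboard film core (open tube) standing on end, 68 mm in diameter, 65 mm high. Not to be moved. Origin: centre of the underside.
- cutter: Bystander: heavy round sample cutter, green cast body on a brown round mat 140 mm in diameter, with a black hand wheel 73 mm in diameter on top, 126 mm high. Not to be moved. Origin: centre of the underside.
There are look-alikes about, which are no part of the job. What is shaped like the cap_large but purple or yellow is not meant.

How it is judged:
By the outcome, as a careful person would: the job done as asked, in the order asked, and still so for the second after the job is handed in, with the robot touching nothing.
It also fails if it takes over 120 s, if anything falls off the work surface, if the arm or the gripper's body presses on something with over 40 N, if the wrist force passes 120 N, or if a joint passes its speed limit or range.

## Working session

There is one attempt and no reset: what is moved stays moved. The work goes in short steps, Python scripts to look and compute and a tool call to move; the robot and the scene stay as the last step left them, time stands still between calls to the robot, and variables do not carry over. Pictures are saved under pics/ and viewed, about 12 in all and at most 16, crops included, and the job is handed in when it is done.

Besides the shell and the picture viewer there is one more tool, called after "Emit:" as a command line: name --pt "numbers of a row" for each row, then --argument value for the rest. send_rows: Moves the arm, as the interface text tells. Its arguments: {"type":"object","properties":{"increments":{"type":"array","items":{"type":"array","items":{"type":"number"}}},"hand":{"type":"number"}},"required":["increments"]}

```bash
mkdir -p pics; ls; python3 - <<'E'
from plant import *
import cv2
for n in("scene","top"):
    cv2.imwrite(f"pics/{n}0.png",capture(n)); p=camera_params(n); print(n,p)
print(get_state())
E
```

```text
pics
scene {'K': array([[428.62764676,   0.        , 252.98516786],
       [  0.        , 428.62764676, 188.37656301],
       [  0.        ,   0.        ,   1.        ]]), 'origin': array([1340.29410215, -325.86999495,  809.40076898]), 'rotation': array([0.3111889 , 0.24049234, 0.56744197, 0.72341863])}
top {'K': array([[393.83958167,   0.        , 256.27631453],
       [  0.        , 393.83958167, 185.09518571],
       [  0.        ,   0.        ,   1.        ]]), 'origin': array([ 426.4535106 , -104.67418753, 1117.46161416]), 'rotation': array([ 0.03355203, -0.04392301, -0.70155454,  0.71046904])}
{'clock': 0.1, 'joint_positions': array([ 1.17616952,  0.62921701,  0.03844002,  1.51824346, -0.02699386,
        0.99630276, -0.01998703]), 'dq': array([ 0.00053265, -0.00282866, -0.00135173, -0.001333  , -0.00013472,
        0.00065019,  0.00068774]), 'tau': array([ 3.48380359e-03, -5.64533830e+01,  1.23080358e+00, -1.93974906e+01,
        1.13804138e-02,  5.40438050e-03, -4.10757559e-05]), 'position': array([ 209.77518927, -614.68798734,  255.51251259]), 'ee_rot': array([ 8.13311626e-01, -5.81827737e-01, -6.76881217e-04, -4.74135350e-04]), 'contact_force': array([0.76108809, 0.66268086, 0.28256481]), 'ft_torque': array([0.04092727, 0.0726794 , 0.03408148]), 'grip_width': 1.0041568475569214}
```

View pics/scene0.png

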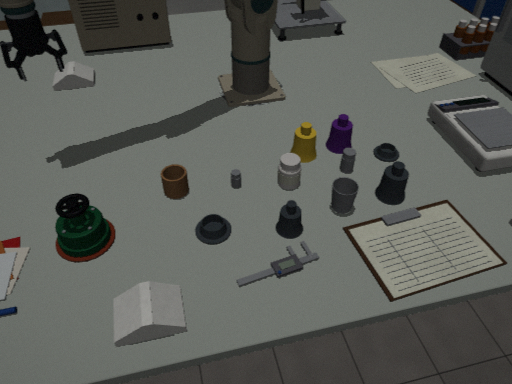

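View pics/top0.png

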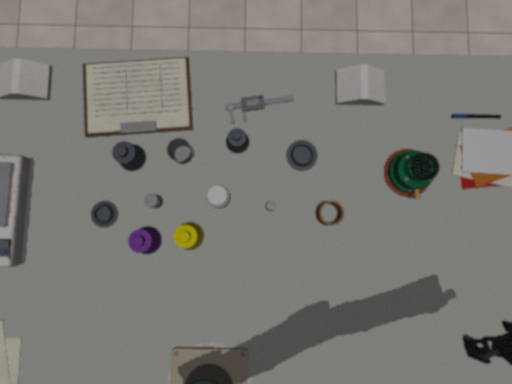

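The scene shows: dark caps at (290,218) and (393,183), bases at (213,229) and (386,152), weights at (236,179) and (348,160). The yellow cap (305,143) and purple cap (340,135) are decoys. In the top view, the bases are at (302,155), which is the larger, and (104,214). The caps are at (124,152) and (237,140), and the weights at (152,201) and (270,206).

```bash
cat >h.py <<'E'
import numpy as np,cv2
from scipy.spatial.transform import Rotation as R
from plant import *
def ray(n,u,v):
    p=camera_params(n);K=p['K']
    d=np.array([(u-K[0,2])/K[0,0],-(v-K[1,2])/K[1,1],-1.])
    return p['origin'],R.from_quat(p['rotation']).apply(d)
def onz(n,u,v,z):
    o,d=ray(n,u,v);return (o+d*(z-o[2])/d[2])[:2]
def proj(n,P):
    p=camera_params(n);K=p['K'];q=R.from_quat(p['rotation']).inv().apply(np.array(P,float)-p['origin'])
    return np.array([K[0,0]*q[0]/-q[2]+K[0,2],K[1,1]*q[1]/q[2]+K[1,2]])
def crop(n,img,c,w,h,s):
    u,v=c;m=cv2.getRectSubPix(img,(w,h),(float(u),float(v)))
    return cv2.resize(m,None,fx=s,fy=s,interpolation=cv2.INTER_CUBIC)
E
python3 - <<'E'
from h import *
t=cv2.imread('pics/top0.png');s=cv2.imread('pics/scene0.png')
T=[(124,152),(237,140),(302,155),(104,214),(152,201),(270,206)]
S=[(393,183),(290,218),(213,229),(386,152),(348,160),(236,179)]
a=[]
for c,d in zip(T,S):
    x=cv2.convertScaleAbs(crop('top',t,c,44,44,6),alpha=2); y=cv2.convertScaleAbs(crop('scene',s,d,44,44,6),alpha=2)
    for m,k in((x,c),(y,d)): cv2.putText(m,str(k),(2,12),0,.4,(0,0,255))
    a.append(np.vstack([x,y]))
g=np.vstack([np.hstack(a[:3]),np.hstack(a[3:])])
cv2.imwrite('pics/a.png',cv2.resize(g,(432,576) if 0 else (450,600)))
E
```

```text
(no output)
```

View pics/a.png

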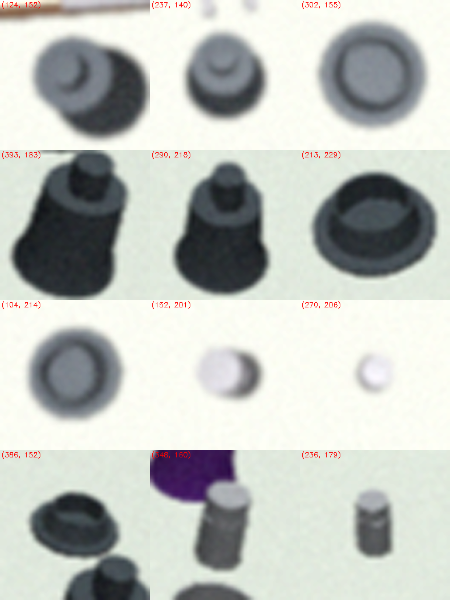

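The crops confirm the sizes: large base (302,155), small base (104,214), large cap (124,152), small cap (237,140), large weight (152,201) and small weight (270,206). I'll measure the discs in the top view next.

```bash
cat >meas.py <<'E'
from h import *
def blob(n,img,c,half,f,S=6):
    m=cv2.getRectSubPix(img,(2*half+1,)*2,(float(c[0]),float(c[1])))
    m=cv2.resize(m,None,fx=S,fy=S,interpolation=cv2.INTER_CUBIC)
    g=cv2.cvtColor(m,cv2.COLOR_BGR2GRAY)
    k=f(g).astype(np.uint8)*255
    k=cv2.morphologyEx(k,cv2.MORPH_OPEN,np.ones((7,7)))
    C=cv2.findContours(k,cv2.RETR_EXTERNAL,cv2.CHAIN_APPROX_NONE)[0]
    C=max(C,key=cv2.contourArea);C=cv2.convexHull(C)
    e=cv2.fitEllipse(C);M=cv2.moments(C)
    cc=np.array([M['m10'],M['m01']])/M['m00']
    tr=lambda p:(np.array(p)+.5)/S-.5-half+np.array(c)
    return tr(cc),tr(e[0]),np.array(e[1])/S
E
python3 - <<'E'
from meas import *
t=cv2.imread('pics/top0.png')
g=cv2.cvtColor(t,cv2.COLOR_BGR2GRAY)
print(g[152,110:140]);print(g[140,224:252]);print(g[201,138:168]);print(g[206,260:282])
print(g[155,284:322])
for nm,c,h,f,z in[('BL',(302,155),20,lambda g:g<85,6),('BS',(104,214),18,lambda g:g<85,6),
 ('CLroof',(124,152),18,lambda g:(g>28+5)&(g<75),80),('CSroof',(237,138),14,lambda g:(g>33)&(g<75),62),
 ('CLall',(124,152),19,lambda g:g<85,0),('CSall',(237,140),15,lambda g:g<85,0)]:
    a,b,d=blob('top',t,c,h,f);sc=393.84/(1117-z)
    print(nm,a.round(2),b.round(2),'dia mm',(d/sc).round(1),'xy',onz('top',*a,z).round(1),onz('top',*b,z).round(1))
E
```

```text
[124 115  94  70  64  63  58  61  62  65  65  65  67  65  63  50  35  33
  43  58  65  64  66  65  57  44  30  29  22  25]
[121 106  71  44  54  64  69  71  69  64  58  52  50  50  56  63  62  70
  70  72  67  51  36  36  57  89 116 126]
[124 125 126 127 126 122 114 110 109 111 108 111 110 114 113 115 114 114
 102  84  69  65  52  49  72 103 121 126 126 126]
[125 125 126 124 115  99  95 112 122 125 125 122 124 119 117 119 124 125
 127 126 126 126]
[122 107  84  69  70  65  52  39  42  57  67  74  71  69  68  70  68  71
  68  69  72  70  70  68  71  70  61  47  49  55  65  69  76 100 116 126
 125 126]
BL [301.3  154.93] [301.31 154.92] dia mm [83.3 85.3] xy [ 637.7 -248.4] [ 637.7 -248.4]
BS [104.12 213.65] [104.11 213.66] dia mm [72.5 75.7] xy [462.7 304.9] [462.7 304.9]
CLroof [127.66 155.88] [128.29 155.83] dia mm [66.6 87.9] xy [614.3 223.6] [614.4 222. ]
CSroof [237.12 141.05] [237.11 141.04] dia mm [60.3 64.1] xy [662.9 -65.8] [662.9 -65.8]
CLall [128.73 155.46] [128.99 155.53] dia mm [77.9 98.6] xy [630. 246.] [629.8 245.2]
CSall [237.09 140.89] [237.09 140.77] dia mm [65.8 69.5] xy [677.3 -63.4] [677.6 -63.4]
```

```bash
python3 - <<'E'
from meas import *
t=cv2.imread('pics/top0.png');s=cv2.imread('pics/scene0.png')
gs=cv2.cvtColor(s,cv2.COLOR_BGR2GRAY)
print(gs[162,334:364]);print(gs[180,226:248])
for nm,n,im,c,h,f,z in[
 ('CLroof','top',t,(122,150),17,lambda g:(g>48)&(g<90),80),('CSroof','top',t,(237,137),13,lambda g:(g>48)&(g<90),62),
 ('CSroofS','scene',s,(290,211),14,lambda g:(g>28)&(g<70),62),
 ('WL','top',t,(154,201),12,lambda g:g<119,34),('WS','top',t,(270,206),9,lambda g:g<120,25),
 ('WLs','scene',s,(348,161),13,lambda g:(g<105)&(g>0),36),('WSs','scene',s,(236,179),12,lambda g:g<100,26)]:
    a,b,d=blob(n,im,c,h,f);o=camera_params(n)['origin'];P=np.r_[onz(n,*a,z),z];sc=camera_params(n)['K'][0,0]/np.linalg.norm(P-o)
    print(nm,a.round(2),'dia mm',(d/sc).round(1),'xy',onz(n,*a,z).round(1),onz(n,*b,z).round(1))
E
```

```text
[114 116 117 115 114 115  85  39  34  37  37  41  43  43  45  44  44  44
  42  43  88 116 115 115 115 114 114 113 112 116]
[114 114 116 115  92  56  40  39  40  42  44  46  46  37  45  89 117 116
 114 114 116 113]
CLroof [123.57 151.96] dia mm [61.1 70.1] xy [624.7 235. ] [624.4 235.1]
CSroof [236.33 137.29] dia mm [48.1 60.9] xy [673.3 -63.5] [673.6 -63.9]
CSroofS [290.51 209.99] dia mm [45.1 50.9] xy [675.6 -64.5] [674.5 -63.7]
WL [153.81 200.62] dia mm [47.5 58.8] xy [499.2 160.9] [499.3 160.8]
WS [269.49 205.72] dia mm [32.4 34.9] xy [ 489.7 -157.4] [ 489.9 -157.5]
WLs [345.64 159.38] dia mm [65.2 98.4] xy [501.7 154.8] [493.3 157.3]
WSs [235.59 178.94] dia mm [35.6 58.9] xy [ 498.  -161.6] [ 498.9 -161.8]
```

Emit:
send_rows --pt "0 0 0 0 0 -7.117" --pt "0 0 0 0 0 -7.117" --pt "0 0 0 0 0 -7.117" --pt "0 0 0 0 0 -7.117" --pt "0 0 0 0 0 -7.117" --pt "0 0 0 0 0 -7.117" --pt "0 0 0 0 0 -7.117" --pt "0 0 0 0 0 -7.117" --pt "0 0 0 0 0 -7.117" --pt "0 0 0 0 0 -7.117" --pt "0 0 0 0 0 0" --hand 0.0854

```text
clock: 1.02
position: [209.6, -614.9, 255.7]
ee_rot: [1.0, 0.001, 0.0, -0.001]
contact_force: [0.5, 0.8, 0.9]
grip_width: 0.999
```

```bash
python3 - <<'E'
from meas import *
s=cv2.imread('pics/scene0.png')
hsv=cv2.cvtColor(s,cv2.COLOR_BGR2HSV); s2=s.copy(); s2[(hsv[...,1]>120)]=115
t=cv2.imread('pics/top0.png')
# midlines in scene: top-face disc of weights (bright top on dark body): rows of silhouettes
g=cv2.cvtColor(s2,cv2.COLOR_BGR2GRAY)
for nm,c in(('WL',(347,160)),('WS',(236,179))):
    a,b,d=blob('scene',s2,c,12,lambda g:g<100)
    print(nm,a,d)
for P in([499,160,36],[490,-158,26],[495,-160,26]): print(P,proj('scene',P),proj('top',P))
print(get_state()['ee_rot'],get_state()['joint_positions'])
E
```

```text
WL [345.90610407 159.5438619 ] [23.2803421  28.51173147]
WS [235.59192097 178.93530765] [13.14558411 21.71717834]
[499, 160, 36] [346.98512787 158.49898932] [153.9558705  200.62779878]
[490, -158, 26] [236.27331137 176.79248908] [269.73268518 205.59128996]
[495, -160, 26] [235.94528631 178.11065691] [270.46730853 203.79957821]
[ 9.99998712e-01  1.48187674e-03  5.14071877e-05 -6.14328772e-04] [ 1.37499721  0.64287656 -0.30117184  1.51124774  0.20946795  1.02040428
  1.02336302]
```

Emit:
send_rows --pt "0.02017 -0.03264 0 0 0 0" --pt "0.02017 -0.03264 0 0 0 0" --pt "0.02017 -0.03264 0 0 0 0" --pt "0.02017 -0.03264 0 0 0 0" --pt "0.02017 -0.03264 0 0 0 0" --pt "0.02017 -0.03264 0 0 0 0" --pt "0.02017 -0.03264 0 0 0 0" --pt "0.02017 -0.03264 0 0 0 0" --pt "0.02017 -0.03264 0 0 0 0" --pt "0.02017 -0.03264 0 0 0 0" --pt "0.02017 -0.03264 0 0 0 0" --pt "0.02017 -0.03264 0 0 0 0" --pt "0.02017 -0.03264 0 0 0 0" --pt "0.02017 -0.03264 0 0 0 0" --pt "0 0 0.026 0 0 0" --pt "0 0 0.026 0 0 0" --pt "0 0 0.026 0 0 0" --pt "0 0 0.026 0 0 0" --pt "0 0 0 0 0 0" --pt "0 0 0 0 0 0"

```text
clock: 2.68
position: [491.4, -157.9, 151.6]
ee_rot: [1.0, -0.001, -0.001, -0.0]
contact_force: [-0.2, 0.8, 0.9]
grip_width: 0.996
```

```bash
python3 - <<'E'
from h import *
s=capture('scene');t=capture('top')
cv2.imwrite('pics/b.png',np.hstack([crop('s',s,(236,165),64,80,6),crop('t',t,(270,200),64,80,6)]))
print(get_state())
E
```

```text
{'clock': 2.7833, 'joint_positions': array([ 0.45114952,  0.6032947 , -0.28821663,  1.97832569,  0.29092761,
        0.59728691, -0.03204302]), 'dq': array([ 0.00776573, -0.01667957, -0.00577057, -0.00789944,  0.00263399,
       -0.00435939,  0.00377141]), 'tau': array([-1.01845949e-01, -4.63194966e+01, -2.63095580e+00, -1.20162329e+01,
        1.85150588e-03,  4.42102156e-02, -1.28382372e-02]), 'position': array([ 493.16131909, -158.34209646,  153.53410758]), 'ee_rot': array([ 9.99999273e-01, -6.81875321e-04,  9.66811269e-04,  2.34235275e-04]), 'contact_force': array([ 0.42687048,  0.59820282, -0.09496687]), 'ft_torque': array([ 0.02191451, -0.0133001 ,  0.02845153]), 'grip_width': 1.001915263384331}
```

View pics/b.png

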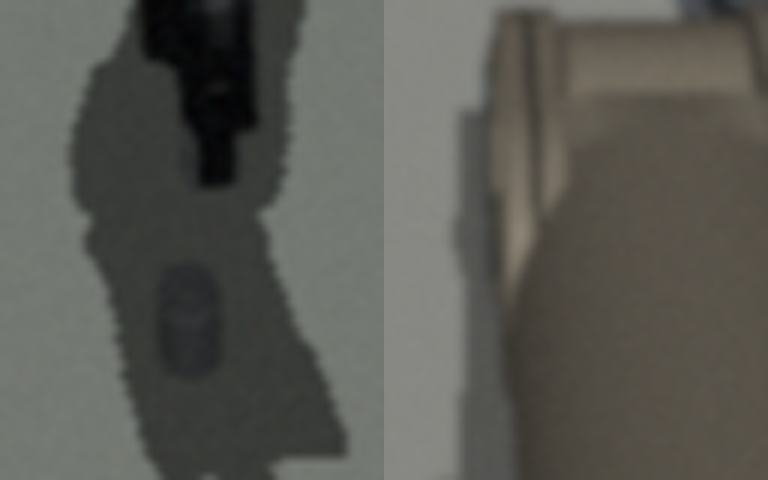

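The weight stands below the gripper, at (31,53) in the crop, unobstructed. Next I descend, close, reopen and regrasp at 90° to centre it both ways.

Emit:
send_rows --pt "0 0 0.026 0 0 0" --pt "0 0 0.026 0 0 0" --pt "0 0 0.026 0 0 0" --pt "0 0 0.02 0 0 0" --pt "0 0 0.007 0 0 0" --pt "0 0 0 0 0 0" --pt "0 0 0 0 0 0"

```text
clock: 3.37
position: [493.3, -158.4, 48.6]
ee_rot: [1.0, -0.0, 0.001, 0.0]
contact_force: [0.0, -0.4, 1.0]
grip_width: 1.005
```

Emit:
send_rows --pt "0 0 0 0 0 0" --pt "0 0 0 0 0 0" --pt "0 0 0 0 0 0" --pt "0 0 0 0 0 0" --pt "0 0 0 0 0 0" --pt "0 0 0 0 0 0" --pt "0 0 0 0 0 0" --pt "0 0 0 0 0 0" --pt "0 0 0 0 0 0" --hand 0.015

```text
clock: 4.12
position: [492.4, -158.4, 48.0]
ee_rot: [1.0, -0.0, 0.0, 0.0]
contact_force: [-1.7, -1.0, 5.3]
grip_width: 0.298
```

Emit:
send_rows --pt "0 0 0 0 0 0" --pt "0 0 0 0 0 0"

```text
clock: 4.28
position: [492.4, -158.4, 48.0]
ee_rot: [1.0, -0.0, 0.0, 0.0]
contact_force: [-1.7, -0.1, 5.0]
grip_width: 0.296
```

Emit:
send_rows --pt "0 0 0 0 0 0" --pt "0 0 0 0 0 0" --pt "0 0 0 0 0 0" --pt "0 0 0 0 0 0" --pt "0 0 0 0 0 6.923" --pt "0 0 0 0 0 6.923" --pt "0 0 0 0 0 6.923" --pt "0 0 0 0 0 6.923" --pt "0 0 0 0 0 6.923" --pt "0 0 0 0 0 6.923" --pt "0 0 0 0 0 6.923" --pt "0 0 0 0 0 6.923" --pt "0 0 0 0 0 6.923" --pt "0 0 0 0 0 6.923" --pt "0 0 0 0 0 6.923" --pt "0 0 0 0 0 6.923" --pt "0 0 0 0 0 6.923" --pt "0 0 0 0 0 0" --hand 0.06

```text
clock: 5.78
position: [492.3, -157.9, 47.2]
ee_rot: [-0.706, 0.708, 0.0, -0.0]
contact_force: [-0.0, -0.2, -0.0]
grip_width: 0.702
```

Emit:
send_rows --pt "0 0 0 0 0 0" --pt "0 0 0 0 0 0" --pt "0 0 0 0 0 0" --pt "0 0 0 0 0 0" --pt "0 0 0 0 0 0" --pt "0 0 0 0 0 0" --pt "0 0 0 0 0 0" --hand 0.015

```text
clock: 6.37
position: [492.4, -158.4, 47.5]
ee_rot: [0.707, -0.707, 0.0, -0.0]
contact_force: [0.8, -0.2, 3.5]
grip_width: 0.299
```

Emit:
send_rows --pt "0 0 -0.02 0 0 0" --pt "0 0 -0.025 0 0 0" --pt "0 0 -0.025 0 0 0" --pt "0 0 -0.025 0 0 0" --pt "0 0 -0.025 0 0 0" --pt "0 0 0 0 0 0" --pt "0 0 0 0 0 0"

```text
clock: 6.95
position: [492.7, -158.1, 168.0]
ee_rot: [0.707, -0.707, 0.001, -0.001]
contact_force: [0.3, 0.8, -2.2]
grip_width: 0.298
```

```bash
python3 - <<'E'
from h import *
st=get_state()
s=capture('scene');P=st['position']-[0,0,25];c=proj('scene',P);print(c,st['contact_force'],st['joint_positions'])
cv2.imwrite('pics/c.png',cv2.convertScaleAbs(crop('s',s,c,64,64,8),alpha=2.2))
E
```

```text
[235.4752944  143.18398882] [ 0.2796609   0.78815884 -2.22317342] [ 0.09446854  0.57900941  0.23972667  1.97896689 -0.2302145   0.60731939
 -1.08389845]
```

View pics/c.png

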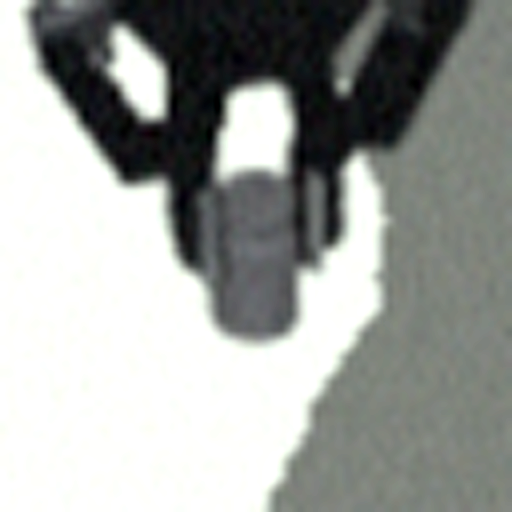

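The weight hangs upright between the pads (crop ~(257,250)), and the force reads 2.2 N, which is its weight. Next I carry it over the small base.

Emit:
send_rows --pt "0 0 -0.03 0 0 0" --pt "-0.03308 0.00205 0 0 0 0" --pt "-0.03308 0.00205 0 0 0 0" --pt "-0.03308 0.00205 0 0 0 0" --pt "-0.03308 0.00205 0 0 0 0" --pt "-0.03308 0.00205 0 0 0 0" --pt "-0.03308 0.00205 0 0 0 0" --pt "-0.03308 0.00205 0 0 0 0" --pt "-0.03308 0.00205 0 0 0 0" --pt "-0.03308 0.00205 0 0 0 0" --pt "-0.03308 0.00205 0 0 0 0" --pt "-0.03308 0.00205 0 0 0 0" --pt "-0.03308 0.00205 0 0 0 0" --pt "-0.03308 0.00205 0 0 0 0" --pt "-0.03308 0.00205 0 0 0 0" --pt "0 0 0 0 0 0" --pt "0 0 0 0 0 0"

```text
clock: 8.42
position: [461.5, 306.9, 194.9]
ee_rot: [0.709, -0.705, -0.001, 0.002]
contact_force: [0.3, -0.8, -1.6]
grip_width: 0.296
```

```bash
python3 - <<'E'
from h import *
st=get_state();print(st['position'],st['joint_positions'])
# base foot in scene image 0: silhouette extremes
s=cv2.imread('pics/scene0.png')
g=cv2.cvtColor(s,cv2.COLOR_BGR2GRAY)
def outline(n,c,r,z,k=12):
    return np.array([proj(n,[c[0]+r*np.cos(a),c[1]+r*np.sin(a),z]) for a in np.linspace(0,2*np.pi,60)])
for nm,c,rf,(u,v) in(('BS',(464,305),38,(386,152)),('BL',(638,-248),45,(213,229))):
    o=outline('scene',c,rf,6);print(nm,'pred cols',o[:,0].min(),o[:,0].max(),'rows max',o[:,1].max())
    m=cv2.resize(s[v-26:v+27,u-26:u+27],None,fx=8,fy=8,interpolation=cv2.INTER_CUBIC); m=cv2.convertScaleAbs(m,alpha=2.5)
    oo=((o-[u-26,v-26]+.5)*8-.5).astype(np.int32); cv2.polylines(m,[oo],1,(0,0,255))
    ol=outline('scene',c,rf-38+23.5 if nm=='BS' else 28.5,24 if nm=='BS' else 30); oo=((ol-[u-26,v-26]+.5)*8-.5).astype(np.int32); cv2.polylines(m,[oo],1,(0,255,0))
    cv2.imwrite(f'pics/{nm}.png',m)
t=cv2.imread('pics/top0.png')
m=[]
for nm,c,rf,rl,zl,(u,v) in(('BS',(464,305),38,23.5,24,(104,214)),('BL',(638,-248),45,28.5,30,(302,155))):
    a=cv2.resize(t[v-22:v+23,u-22:u+23],None,fx=8,fy=8,interpolation=cv2.INTER_CUBIC)
    for r,z,col in((rf,6,(0,0,255)),(rl,zl,(0,255,0))):
        oo=((outline('top',c,r,z)-[u-22,v-22]+.5)*8-.5).astype(np.int32); cv2.polylines(a,[oo],1,col)
    m.append(a)
A=np.hstack([cv2.imread('pics/BS.png'),cv2.imread('pics/BL.png')]);B=np.hstack(m)
B=cv2.copyMakeBorder(B,0,0,0,A.shape[1]-B.shape[1],0)
cv2.imwrite('pics/d.png',cv2.resize(np.vstack([A,B]),(642,596)))
E
```

```text
[461.49122623 306.93032579 194.92882013] [-0.83836408  0.59055561  0.30771784  1.85445223 -0.25392641  0.73867112
 -1.95559749]
BS pred cols 373.0430449976499 399.0778754896884 rows max 159.84249470371475
BL pred cols 195.3714313285856 231.83115566612722 rows max 241.7024947053949
```

View pics/d.png

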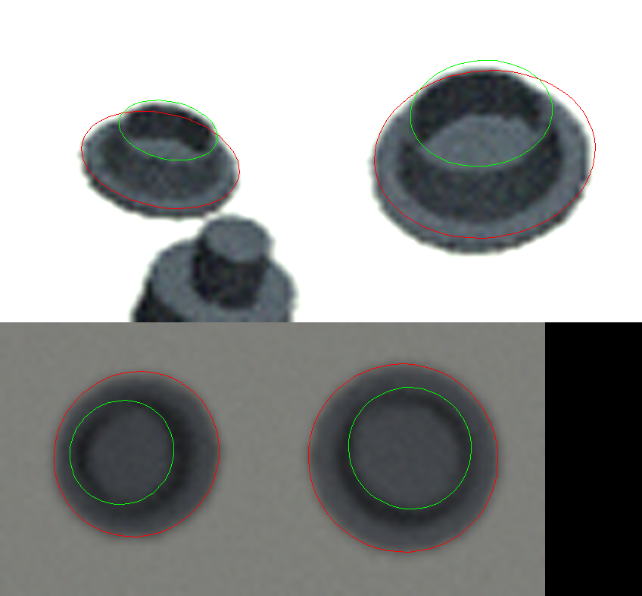

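The overlays fit in the top view (base centres about (464,305) and (638,-248)). In the scene view they are about 1 px off, which matches that camera's own bias. I'll descend part way and re-read the pose.

Emit:
send_rows --pt "0 0 0.025 0 0 0" --pt "0 0 0.025 0 0 0" --pt "0 0 0.025 0 0 0" --pt "0 0 0.015 0 0 0" --pt "0 0 0 0 0 0" --pt "0 0 0 0 0 0" --pt "0 0 0 0 0 0" --pt "0 0 0 0 0 0"

```text
clock: 9.08
position: [464.3, 304.7, 108.3]
ee_rot: [-0.707, 0.707, -0.0, 0.001]
contact_force: [0.7, 0.3, -2.3]
grip_width: 0.299
```

Emit:
send_rows --pt "0 0 0 0 0 0"

```text
clock: 9.17
position: [464.2, 305.1, 108.4]
ee_rot: [-0.707, 0.707, -0.0, 0.001]
contact_force: [-0.4, -0.1, -1.9]
grip_width: 0.299
```

Emit:
send_rows --pt "0 0 0 0 0 0"

```text
clock: 9.25
position: [463.9, 305.2, 108.3]
ee_rot: [0.707, -0.707, 0.0, -0.001]
contact_force: [0.8, 0.4, -2.1]
grip_width: 0.3
```

Emit:
send_rows --pt "0 0 0.014 0 0 0" --pt "0 0 0.014 0 0 0" --pt "0 0 0 0 0 0" --pt "0 0 0 0 0 0"

```text
clock: 9.58
position: [463.2, 304.8, 79.3]
ee_rot: [0.707, -0.707, -0.0, 0.0]
contact_force: [0.1, 0.2, -1.8]
grip_width: 0.3
```

```bash
python3 - <<'E'
from h import *
s=capture('scene');cv2.imwrite('pics/e.png',cv2.convertScaleAbs(crop('s',s,(386,140),60,60,9),alpha=2.5))
E
```

```text
(no output)
```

View pics/e.png

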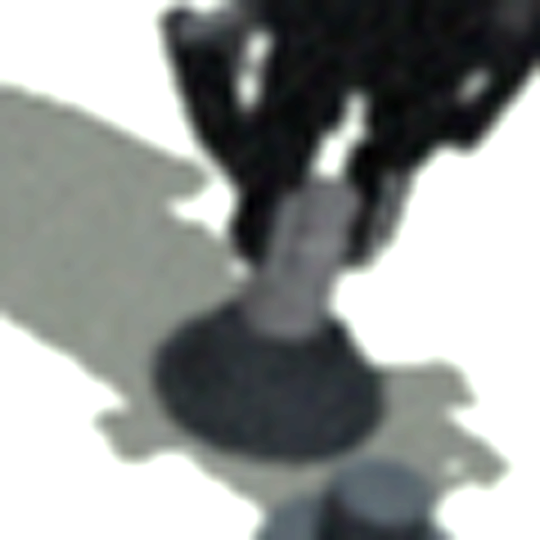

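The weight at crop (290,290) lines up over the well of the base (268,375). Lowering it slowly.

Emit:
send_rows --pt "0 0 0.008 0 0 0" --pt "0 0 0.008 0 0 0" --pt "0 0 0.005 0 0 0" --pt "0 0 0.001 0 0 0" --pt "0 0 0 0 0 0" --pt "0 0 0 0 0 0"

```text
clock: 10.13
position: [463.5, 304.9, 57.2]
ee_rot: [0.707, -0.707, 0.0, 0.0]
contact_force: [0.2, -0.0, -1.5]
grip_width: 0.3
```

Emit:
send_rows --pt "0 0 0.001 0 0 0" --pt "0 0 0.001 0 0 0" --pt "0 0 0 0 0 0"

```text
clock: 10.38
position: [463.5, 305.0, 55.4]
ee_rot: [0.707, -0.707, 0.0, -0.0]
contact_force: [-0.0, 0.1, -1.9]
grip_width: 0.301
```

Emit:
send_rows --pt "0 0 0.001 0 0 0" --pt "0 0 0 0 0 0" --pt "0 0 0 0 0 0"

```text
clock: 10.63
position: [463.5, 304.9, 54.3]
ee_rot: [0.707, -0.707, 0.0, -0.0]
contact_force: [0.1, -0.2, -1.8]
grip_width: 0.294
```

Emit:
send_rows --pt "0 0 0.0007 0 0 0" --pt "0 0 0 0 0 0" --pt "0 0 0 0 0 0"

```text
clock: 10.88
position: [463.6, 305.0, 53.7]
ee_rot: [0.707, -0.707, 0.0, -0.0]
contact_force: [-0.4, 0.7, -1.7]
grip_width: 0.298
```

Emit:
send_rows --pt "0 0 0.0007 0 0 0" --pt "0 0 0 0 0 0" --pt "0 0 0 0 0 0"

```text
clock: 11.13
position: [463.6, 305.0, 53.2]
ee_rot: [0.707, -0.707, 0.0, -0.0]
contact_force: [-0.0, 0.5, 1.5]
grip_width: 0.302
```

Contact felt: the force rose from -1.8 N to +1.5 N. Releasing.

Emit:
send_rows --pt "0 0 0 0 0 0" --pt "0 0 0 0 0 0" --pt "0 0 0 0 0 0" --pt "0 0 0 0 0 0" --pt "0 0 0 0 0 0" --pt "0 0 -0.01 0 0 0" --pt "0 0 -0.03 0 0 0" --pt "0 0 -0.035 0 0 0" --pt "0 0 -0.035 0 0 0" --pt "0 0 -0.035 0 0 0" --pt "0 0 0 0 0 0" --pt "0 0 0 0 0 0" --hand 0.075

```text
clock: 12.13
position: [464.7, 305.7, 200.8]
ee_rot: [0.707, -0.707, 0.0, -0.003]
contact_force: [-0.3, 0.5, -0.5]
grip_width: 0.876
```

```bash
python3 - <<'E'
from h import *
st=get_state();print(st['position'],st['joint_positions'])
s=capture('scene');cv2.imwrite('pics/f.png',cv2.convertScaleAbs(crop('s',s,(370,155),100,60,7),alpha=2.5))
E
```

```text
[464.65562588 305.7096888  200.75688963] [-0.8400463   0.58198537  0.31706806  1.852211   -0.25728031  0.74166145
 -1.95240702]
```

View pics/f.png

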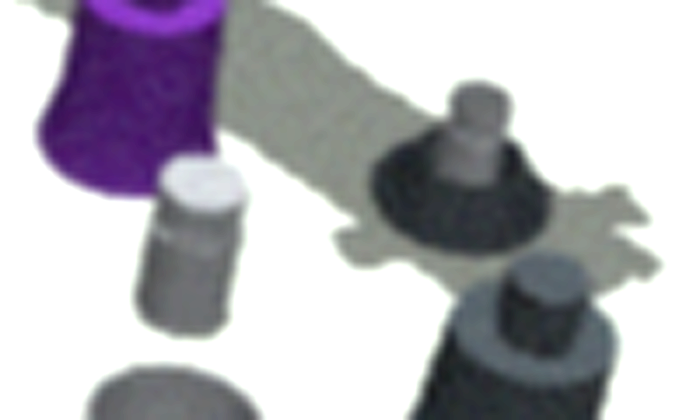

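The small weight stands upright in the small base, at crop (475,135). Now the large weight, at crop (190,245).

Emit:
send_rows --pt "0.0291 -0.0075 0 0 0 0" --pt "0.0291 -0.0075 0 0 0 0" --pt "0.0291 -0.0075 0 0 0 0" --pt "0.0291 -0.0075 0 0 0 0" --pt "0.0291 -0.0075 0 0 0 0" --pt "0 0 0.024 0 0 0" --pt "0 0 0.024 0 0 0" --pt "0 0 0.024 0 0 0" --pt "0 0 0 0 0 0" --pt "0 0 0 0 0 0" --pt "0 0 0 0 0 0" --pt "0 0 0 0 0 0" --hand 0.0854

```text
clock: 13.18
position: [501.7, 159.7, 126.9]
ee_rot: [0.707, -0.707, 0.0, -0.001]
contact_force: [0.7, 0.2, -0.2]
grip_width: 1.0
```

Emit:
send_rows --pt "0 0 0.024 0 0 0" --pt "0 0 0.024 0 0 0" --pt "0 0 0.016 0 0 0" --pt "0 0 0.006 0 0 0" --pt "0 0 0 0 0 0" --pt "0 0 0 0 0 0"

```text
clock: 13.68
position: [501.7, 159.6, 56.8]
ee_rot: [0.707, -0.707, 0.0, -0.001]
contact_force: [0.3, -0.1, -0.6]
grip_width: 1.002
```

Emit:
send_rows --pt "0 0 0 0 0 0" --pt "0 0 0 0 0 0" --pt "0 0 0 0 0 0" --pt "0 0 0 0 0 0" --pt "0 0 0 0 0 0" --pt "0 0 0 0 0 0" --pt "0 0 0 0 0 0" --pt "0 0 0 0 0 0" --pt "0 0 0 0 0 0" --hand 0.025

```text
clock: 14.43
position: [501.6, 160.1, 56.9]
ee_rot: [0.707, -0.707, 0.0, -0.001]
contact_force: [-1.8, -0.3, 7.2]
grip_width: 0.419
```

Emit:
send_rows --pt "0 0 0 0 0 0" --pt "0 0 0 0 0 0" --pt "0 0 0 0 0 0" --pt "0 0 0 0 0 0" --pt "0 0 0 0 0 -6.923" --pt "0 0 0 0 0 -6.923" --pt "0 0 0 0 0 -6.923" --pt "0 0 0 0 0 -6.923" --pt "0 0 0 0 0 -6.923" --pt "0 0 0 0 0 -6.923" --pt "0 0 0 0 0 -6.923" --pt "0 0 0 0 0 -6.923" --pt "0 0 0 0 0 -6.923" --pt "0 0 0 0 0 -6.923" --pt "0 0 0 0 0 -6.923" --pt "0 0 0 0 0 -6.923" --pt "0 0 0 0 0 -6.923" --pt "0 0 0 0 0 0" --hand 0.07

```text
clock: 15.93
position: [501.0, 159.1, 55.7]
ee_rot: [1.0, 0.001, -0.0, -0.0]
contact_force: [0.4, -0.7, 0.0]
grip_width: 0.823
```

Emit:
send_rows --pt "0 0 0 0 0 0" --pt "0 0 0 0 0 0" --pt "0 0 0 0 0 0" --pt "0 0 0 0 0 0" --pt "0 0 0 0 0 0" --pt "0 0 0 0 0 0" --pt "0 0 0 0 0 0" --hand 0.025

```text
clock: 16.52
position: [500.3, 159.2, 56.1]
ee_rot: [1.0, -0.0, -0.001, 0.0]
contact_force: [-2.3, -0.3, 6.4]
grip_width: 0.418
```

Emit:
send_rows --pt "0 0 -0.01 0 0 0" --pt "0 0 -0.02 0 0 0" --pt "0 0 -0.03 0 0 0" --pt "0 0 -0.03 0 0 0" --pt "0 0 -0.03 0 0 0" --pt "0 0 -0.03 0 0 0" --pt "0 0 0 0 0 0" --pt "0 0 0 0 0 0" --pt "0 0 0 0 0 0"

```text
clock: 17.27
position: [500.1, 158.8, 205.0]
ee_rot: [1.0, -0.0, -0.001, 0.0]
contact_force: [0.7, -0.6, -6.0]
grip_width: 0.417
```

Emit:
send_rows --pt "0.01156 0.03403 0 0 0 0" --pt "0.01156 0.03403 0 0 0 0" --pt "0.01156 0.03403 0 0 0 0" --pt "0.01156 0.03403 0 0 0 0" --pt "0.01156 0.03403 0 0 0 0" --pt "0.01156 0.03403 0 0 0 0" --pt "0.01156 0.03403 0 0 0 0" --pt "0.01156 0.03403 0 0 0 0" --pt "0.01156 0.03403 0 0 0 0" --pt "0.01156 0.03403 0 0 0 0" --pt "0.01156 0.03403 0 0 0 0" --pt "0.01156 0.03403 0 0 0 0" --pt "0 0 0 0 0 0" --pt "0 0 0 0 0 0" --pt "0 0 0 0 0 0" --pt "0 0 0 0 0 0" --pt "0 0 0 0 0 0"

```text
clock: 18.68
position: [639.5, -246.8, 205.1]
ee_rot: [1.0, 0.001, -0.001, -0.001]
contact_force: [-0.2, -0.1, -5.5]
grip_width: 0.42
```

Emit:
send_rows --pt "0 0 0.025 0 0 0" --pt "0 0 0.025 0 0 0" --pt "0 0 0.025 0 0 0" --pt "0 0 0.02 0 0 0" --pt "0 0 0.01 0 0 0" --pt "0 0 0 0 0 0" --pt "0 0 0 0 0 0" --pt "0 0 0 0 0 0"

```text
clock: 19.35
position: [641.1, -248.8, 102.6]
ee_rot: [1.0, 0.0, 0.001, 0.0]
contact_force: [0.4, -0.2, -5.8]
grip_width: 0.417
```

```bash
python3 - <<'E'
from h import *
st=get_state();print(st['position'],st['contact_force'])
s=capture('scene');cv2.imwrite('pics/g.png',cv2.convertScaleAbs(crop('s',s,(213,215),70,70,8),alpha=2.5))
E
```

```text
[ 641.1466217  -248.8297498   102.63549211] [ 0.42986939 -0.21084643 -5.77711253]
```

View pics/g.png

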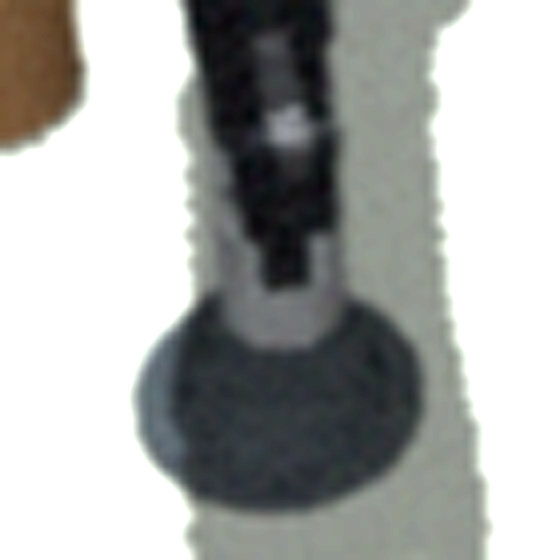

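The weight at crop (283,320) is centred over the base at (280,395). Small x correction, then lower.

Emit:
send_rows --pt "-0.0015 0 0.01 0 0 0" --pt "0 0 0.008 0 0 0" --pt "0 0 0.008 0 0 0" --pt "0 0 0.006 0 0 0" --pt "0 0 0.003 0 0 0" --pt "0 0 0.001 0 0 0" --pt "0 0 0 0 0 0" --pt "0 0 0 0 0 0" --pt "0 0 0 0 0 0"

```text
clock: 20.15
position: [638.7, -249.0, 65.3]
ee_rot: [1.0, 0.0, 0.0, 0.0]
contact_force: [-0.3, 0.7, -4.2]
grip_width: 0.414
```

Emit:
send_rows --pt "0 0 0.001 0 0 0" --pt "0 0 0 0 0 0" --pt "0 0 0 0 0 0"

```text
clock: 20.4
position: [638.3, -249.0, 64.1]
ee_rot: [1.0, 0.0, 0.0, 0.0]
contact_force: [0.3, 0.7, -5.3]
grip_width: 0.419
```

Emit:
send_rows --pt "0 0 0.001 0 0 0" --pt "0 0 0 0 0 0" --pt "0 0 0 0 0 0"

```text
clock: 20.65
position: [638.2, -248.9, 62.9]
ee_rot: [1.0, 0.0, -0.0, -0.0]
contact_force: [-0.4, -0.2, -4.4]
grip_width: 0.416
```

Emit:
send_rows --pt "0 0 0.0007 0 0 0" --pt "0 0 0 0 0 0" --pt "0 0 0 0 0 0"

```text
clock: 20.9
position: [638.4, -248.9, 62.3]
ee_rot: [1.0, 0.0, 0.0, 0.0]
contact_force: [-0.1, 0.7, -4.9]
grip_width: 0.42
```

Emit:
send_rows --pt "0 0 0.0005 0 0 0" --pt "0 0 0 0 0 0" --pt "0 0 0 0 0 0"

```text
clock: 21.15
position: [638.4, -249.0, 62.0]
ee_rot: [1.0, 0.0, 0.0, 0.0]
contact_force: [-1.2, 0.8, -2.4]
grip_width: 0.42
```

Emit:
send_rows --pt "0 0 0.0005 0 0 0" --pt "0 0 0 0 0 0" --pt "0 0 0 0 0 0"

```text
clock: 21.4
position: [638.5, -249.0, 61.8]
ee_rot: [1.0, 0.0, 0.0, 0.0]
contact_force: [-1.8, 0.4, 2.1]
grip_width: 0.411
```

Emit:
send_rows --pt "0 0 0 0 0 0" --pt "0 0 0 0 0 0" --pt "0 0 0 0 0 0" --pt "0 0 0 0 0 0" --pt "0 0 0 0 0 0" --pt "0 0 -0.01 0 0 0" --pt "0 0 -0.03 0 0 0" --pt "0 0 -0.035 0 0 0" --pt "0 0 -0.035 0 0 0" --pt "0 0 -0.035 0 0 0" --pt "0 0 0 0 0 0" --pt "0 0 0 0 0 0" --hand 0.075

```text
clock: 22.4
position: [640.0, -249.3, 210.1]
ee_rot: [1.0, -0.0, 0.003, 0.001]
contact_force: [0.3, 0.3, 0.1]
grip_width: 0.879
```

Emit:
send_rows --pt "0.0072 -0.03694 0 0 0 0" --pt "0.0072 -0.03694 0 0 0 0" --pt "0.0072 -0.03694 0 0 0 0" --pt "0.0072 -0.03694 0 0 0 0" --pt "0.0072 -0.03694 0 0 0 0" --pt "0 0 0.02 0 0 0" --pt "0 0 0.02 0 0 0" --pt "0 0 0 0 0 0" --pt "0 0 0 0 0 0" --pt "0 0 0 0 0 0" --pt "0 0 0 0 0 0" --pt "0 0 0 0 0 0" --hand 0.07

```text
clock: 23.4
position: [674.8, -64.9, 167.4]
ee_rot: [1.0, -0.0, 0.001, 0.0]
contact_force: [-0.4, 0.4, 0.1]
grip_width: 0.818
```

```bash
python3 - <<'E'
from h import *
st=get_state();print(st['position'],st['contact_force'])
s=capture('scene');a=crop('s',s,(213,220),45,60,9);b=crop('s',s,(290,205),40,60,9);cv2.imwrite('pics/i.png',cv2.convertScaleAbs(np.hstack([a,b]),alpha=2.5))
E
```

```text
[674.84926732 -64.86498549 167.42225205] [-0.44259641  0.43028623  0.0790764 ]
```

View pics/i.png

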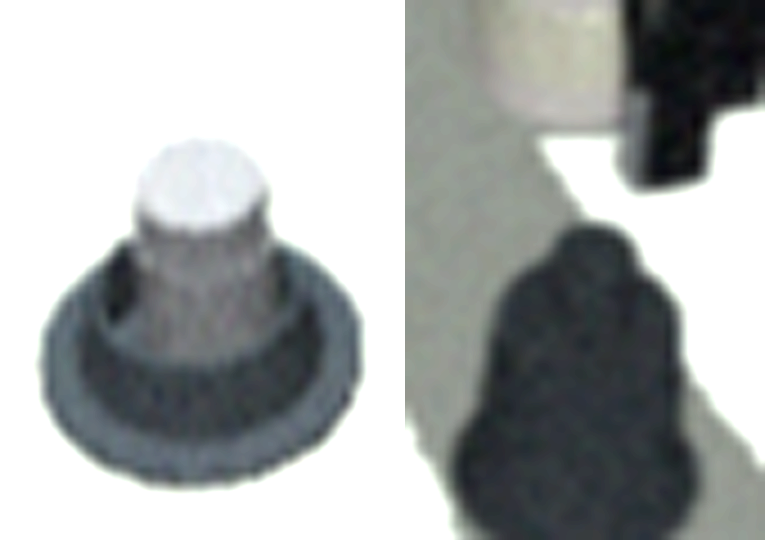

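The large weight stands upright in its well, at crop (200,250). The small cap (570,380) is below the gripper, which is still high. Descend and grip its knob.

Emit:
send_rows --pt "0 0 0.025 0 0 0" --pt "0 0 0.025 0 0 0" --pt "0 0 0.018 0 0 0" --pt "0 0 0.008 0 0 0" --pt "0 0 0 0 0 0" --pt "0 0 0 0 0 0"

```text
clock: 23.95
position: [674.7, -64.3, 90.8]
ee_rot: [1.0, -0.0, 0.0, -0.0]
contact_force: [0.2, -0.9, 0.3]
grip_width: 0.823
```

Emit:
send_rows --pt "0 0 0 0 0 0" --pt "0 0 0 0 0 0" --pt "0 0 0 0 0 0" --pt "0 0 0 0 0 0" --pt "0 0 0 0 0 0" --pt "0 0 0 0 0 0" --pt "0 0 0 0 0 0" --pt "0 0 0 0 0 0" --pt "0 0 0 0 0 0" --hand 0.015

```text
clock: 24.7
position: [674.9, -64.3, 91.3]
ee_rot: [1.0, 0.0, 0.001, 0.0]
contact_force: [0.2, -0.5, 6.6]
grip_width: 0.257
```

Emit:
send_rows --pt "0 0 0 0 0 0" --pt "0 0 0 0 0 0" --pt "0 0 0 0 0 0" --pt "0 0 0 0 0 0" --pt "0 0 0 0 0 6.923" --pt "0 0 0 0 0 6.923" --pt "0 0 0 0 0 6.923" --pt "0 0 0 0 0 6.923" --pt "0 0 0 0 0 6.923" --pt "0 0 0 0 0 6.923" --pt "0 0 0 0 0 6.923" --pt "0 0 0 0 0 6.923" --pt "0 0 0 0 0 6.923" --pt "0 0 0 0 0 6.923" --pt "0 0 0 0 0 6.923" --pt "0 0 0 0 0 6.923" --pt "0 0 0 0 0 6.923" --pt "0 0 0 0 0 0" --hand 0.055

```text
clock: 26.2
position: [674.1, -63.8, 89.9]
ee_rot: [-0.706, 0.708, 0.0, -0.0]
contact_force: [-0.3, 0.0, -0.9]
grip_width: 0.642
```

Emit:
send_rows --pt "0 0 0 0 0 0" --pt "0 0 0 0 0 0" --pt "0 0 0 0 0 0" --pt "0 0 0 0 0 0" --pt "0 0 0 0 0 0" --pt "0 0 0 0 0 0" --pt "0 0 0 0 0 0" --hand 0.015

```text
clock: 26.78
position: [674.2, -64.2, 90.2]
ee_rot: [0.707, -0.707, -0.0, -0.0]
contact_force: [-0.6, -0.1, -0.2]
grip_width: 0.257
```

Emit:
send_rows --pt "0 0 -0.01 0 0 0" --pt "0 0 -0.02 0 0 0" --pt "0 0 -0.03 0 0 0" --pt "0 0 -0.03 0 0 0" --pt "0 0 -0.03 0 0 0" --pt "0 0 -0.03 0 0 0" --pt "0 0 0 0 0 0" --pt "0 0 0 0 0 0" --pt "0 0 0 0 0 0"

```text
clock: 27.53
position: [673.7, -64.2, 240.2]
ee_rot: [0.707, -0.707, -0.0, 0.0]
contact_force: [-0.4, 0.1, -0.8]
grip_width: 0.253
```

```bash
python3 - <<'E'
from meas import *
t=capture('top');s=capture('scene')
for nm,c,h in[('BL',(302,155),22),('BS',(104,214),18)]:
    a,b,d=blob('top',t,c,h,lambda g:g<85);print(nm,a.round(2),(d*2.81).round(1),onz('top',*a,6).round(1))
st=get_state();c=proj('scene',st['position']-[0,0,60])
a=cv2.convertScaleAbs(crop('s',s,c,60,80,6),alpha=2.5);b=cv2.resize(cv2.convertScaleAbs(t[190:238,80:128],alpha=2),(384,480))
cv2.imwrite('pics/j.png',np.hstack([a,b]))
E
```

```text
BL [301.34 154.82] [79.7 81.8] [ 638.  -248.5]
BS [100.93 206.45] [29.7 51.1] [482.8 314.9]
```

View pics/j.png

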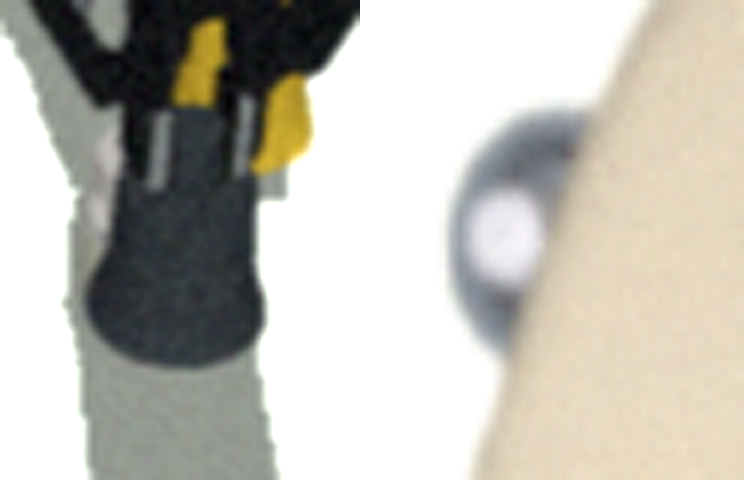

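The small cap hangs straight on its knob, at crop (185,230). The arm partly hides the small base in the top view, and the large base hasn't moved. Carrying the cap over.

Emit:
send_rows --pt "-0.03074 0.0175 0 0 0 0" --pt "-0.03074 0.0175 0 0 0 0" --pt "-0.03074 0.0175 0 0 0 0" --pt "-0.03074 0.0175 0 0 0 0" --pt "-0.03074 0.0175 0 0 0 0" --pt "-0.03074 0.0175 0 0 0 0" --pt "-0.03074 0.0175 0 0 0 0" --pt "-0.03074 0.0175 0 0 0 0" --pt "-0.03074 0.0175 0 0 0 0" --pt "-0.03074 0.0175 0 0 0 0" --pt "-0.03074 0.0175 0 0 0 0" --pt "-0.03074 0.0175 0 0 0 0" --pt "0 0 0 0 0 0" --pt "0 0 0 0 0 0" --pt "0 0 0 0 0 0" --pt "0 0 0 0 0 0" --pt "0 0 0 0 0 0" --pt "0 0 0 0 0 0"

```text
clock: 29.13
position: [464.9, 303.3, 240.1]
ee_rot: [-0.706, 0.708, -0.0, -0.0]
contact_force: [-0.5, 0.3, 0.6]
grip_width: 0.258
```

Emit:
send_rows --pt "0 0 0.025 0 0 0" --pt "0 0 0.025 0 0 0" --pt "0 0 0.025 0 0 0" --pt "0 0 0.005 0 0 0" --pt "0 0 0 0 0 0" --pt "0 0 0 0 0 0" --pt "0 0 0 0 0 0" --pt "0 0 0 0 0 0"

```text
clock: 29.8
position: [465.2, 305.1, 161.7]
ee_rot: [-0.707, 0.707, -0.0, 0.001]
contact_force: [0.4, 0.3, -0.5]
grip_width: 0.258
```

Emit:
send_rows --pt "0 0 0.012 0 0 0" --pt "0 0 0.012 0 0 0" --pt "0 0 0.012 0 0 0" --pt "0 0 0.006 0 0 0" --pt "0 0 0 0 0 0" --pt "0 0 0 0 0 0" --pt "0 0 0 0 0 0"

```text
clock: 30.38
position: [464.8, 305.0, 119.1]
ee_rot: [0.707, -0.707, 0.0, -0.001]
contact_force: [0.8, 0.7, -1.0]
grip_width: 0.256
```

Emit:
send_rows --pt "0 0 0.006 0 0 0" --pt "0 0 0.006 0 0 0" --pt "0 0 0.003 0 0 0" --pt "0 0 0 0 0 0" --pt "0 0 0 0 0 0" --pt "0 0 0 0 0 0"

```text
clock: 30.88
position: [464.3, 304.6, 103.2]
ee_rot: [0.707, -0.707, 0.0, 0.0]
contact_force: [-0.6, -0.3, 0.2]
grip_width: 0.257
```

```bash
python3 - <<'E'
from h import *
st=get_state();print(st['position'],st['contact_force'],st['ft_torque'])
s=capture('scene');cv2.imwrite('pics/k.png',cv2.convertScaleAbs(crop('s',s,(386,145),50,50,10),alpha=2.8))
E
```

```text
[464.2822421  304.60389903 103.18534364] [-0.57291705 -0.27414548  0.21842691] [ 0.01307568 -0.02081457  0.00750982]
```

View pics/k.png

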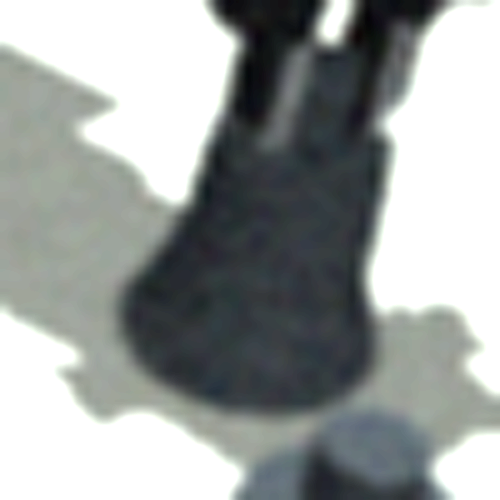

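The cap is over the spigot and centred on the foot (crop (250,330)), with no contact yet. Lowering in small steps.

Emit:
send_rows --pt "0 0 0.002 0 0 0" --pt "0 0 0.002 0 0 0" --pt "0 0 0 0 0 0" --pt "0 0 0 0 0 0"

```text
clock: 31.27
position: [464.1, 304.6, 99.1]
ee_rot: [0.707, -0.707, -0.0, 0.0]
contact_force: [0.7, 0.4, -1.3]
grip_width: 0.257
```

Emit:
send_rows --pt "0 0 0.001 0 0 0" --pt "0 0 0 0 0 0" --pt "0 0 0 0 0 0"

```text
clock: 31.52
position: [464.2, 304.7, 98.2]
ee_rot: [0.707, -0.707, -0.0, 0.0]
contact_force: [-0.3, -1.0, 0.5]
grip_width: 0.26
```

Emit:
send_rows --pt "0 0 0.001 0 0 0" --pt "0 0 0 0 0 0" --pt "0 0 0 0 0 0"

```text
clock: 31.77
position: [464.2, 304.6, 97.2]
ee_rot: [0.707, -0.707, 0.0, 0.0]
contact_force: [-0.6, 0.0, -0.9]
grip_width: 0.259
```

Emit:
send_rows --pt "0 0 0.0005 0 0 0" --pt "0 0 0 0 0 0" --pt "0 0 0 0 0 0"

```text
clock: 32.02
position: [464.2, 304.6, 96.7]
ee_rot: [0.707, -0.707, 0.0, 0.0]
contact_force: [-0.4, 0.0, -0.1]
grip_width: 0.258
```

Emit:
send_rows --pt "0 0 0.0005 0 0 0" --pt "0 0 0 0 0 0" --pt "0 0 0 0 0 0"

```text
clock: 32.27
position: [464.2, 304.6, 96.2]
ee_rot: [0.707, -0.707, 0.0, 0.0]
contact_force: [0.4, -0.0, -0.6]
grip_width: 0.259
```

Emit:
send_rows --pt "0 0 0.0003 0 0 0" --pt "0 0 0 0 0 0" --pt "0 0 0 0 0 0"

```text
clock: 32.52
position: [464.2, 304.7, 95.9]
ee_rot: [0.707, -0.707, 0.0, -0.0]
contact_force: [0.3, 0.6, -0.3]
grip_width: 0.256
```

Emit:
send_rows --pt "0 0 0.0003 0 0 0" --pt "0 0 0 0 0 0" --pt "0 0 0 0 0 0"

```text
clock: 32.77
position: [464.3, 304.7, 95.7]
ee_rot: [0.707, -0.707, 0.0, -0.0]
contact_force: [0.0, -0.7, 1.5]
grip_width: 0.256
```

Emit:
send_rows --pt "0 0 0.0003 0 0 0" --pt "0 0 0 0 0 0" --pt "0 0 0 0 0 0"

```text
clock: 33.02
position: [464.4, 304.7, 95.6]
ee_rot: [0.707, -0.707, 0.0, -0.0]
contact_force: [-0.5, -1.3, 2.7]
grip_width: 0.258
```

Contact at about the expected height (rim ~6 mm). Release and retreat.

Emit:
send_rows --pt "0 0 0 0 0 0" --pt "0 0 0 0 0 0" --pt "0 0 0 0 0 0" --pt "0 0 0 0 0 0" --pt "0 0 0 0 0 0" --pt "0 0 -0.01 0 0 0" --pt "0 0 -0.03 0 0 0" --pt "0 0 -0.035 0 0 0" --pt "0 0 -0.035 0 0 0" --pt "0 0 0 0 0 0" --pt "0 0 0 0 0 0" --pt "0 0 0 0 0 0" --hand 0.07

```text
clock: 34.02
position: [463.8, 304.6, 205.7]
ee_rot: [0.707, -0.707, -0.0, -0.0]
contact_force: [-1.0, 0.3, 0.6]
grip_width: 0.821
```

```bash
python3 - <<'E'
from h import *
st=get_state();print(st['position'],st['joint_positions'])
s=capture('scene');cv2.imwrite('pics/l.png',cv2.convertScaleAbs(crop('s',s,(388,158),64,80,7),alpha=2.8))
E
```

```text
[463.84132964 304.58643186 205.65229879] [-0.77798199  0.56561936  0.22200991  1.84467893 -0.17437642  0.74989861
 -2.03199673]
```

View pics/l.png

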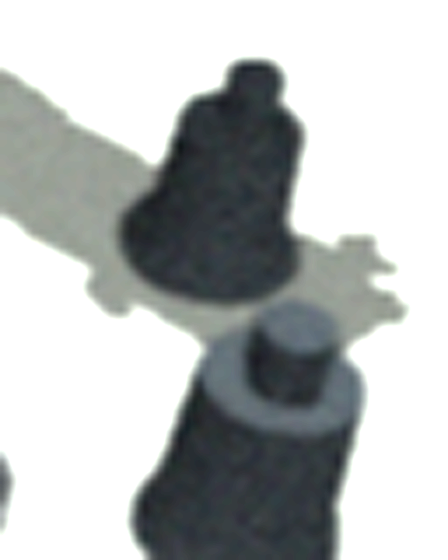

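The small cap sits upright on the small base, at crop (215,200). Now the large cap.

Emit:
send_rows --pt "0.01412 -0.03248 0 0 0 0" --pt "0.01412 -0.03248 0 0 0 0" --pt "0.01412 -0.03248 0 0 0 0" --pt "0.01412 -0.03248 0 0 0 0" --pt "0.01412 -0.03248 0 0 0 0" --pt "0 0 0.02 0 0 0" --pt "0 0 0 0 0 0" --pt "0 0 0 0 0 0" --pt "0 0 0 0 0 0" --pt "0 0 0 0 0 0" --pt "0 0 0 0 0 0" --hand 0.078

```text
clock: 34.98
position: [626.2, 235.1, 186.1]
ee_rot: [0.708, -0.707, -0.0, -0.0]
contact_force: [0.6, 0.1, -0.6]
grip_width: 0.916
```

```bash
python3 - <<'E'
from meas import *
s=capture('scene');st=get_state();print(st['position'])
# knob top / roof in original scene: predicted vs observed roof
s0=cv2.imread('pics/scene0.png')
a,b,d=blob('scene',s0,(395,176),14,lambda g:(g>28)&(g<70));print(a,onz('scene',*a,80),onz('scene',*b,80),d)
c=proj('scene',[626,234,106]);cv2.imwrite('pics/m.png',cv2.convertScaleAbs(crop('s',s,c,60,60,8),alpha=2.8))
E
```

```text
[626.36004948 234.91897862 186.12039862]
[396.23885531 172.84896774] [630.26663579 232.81442047] [629.48041712 233.63160546] [14.40599442 25.02099101]
```

View pics/m.png

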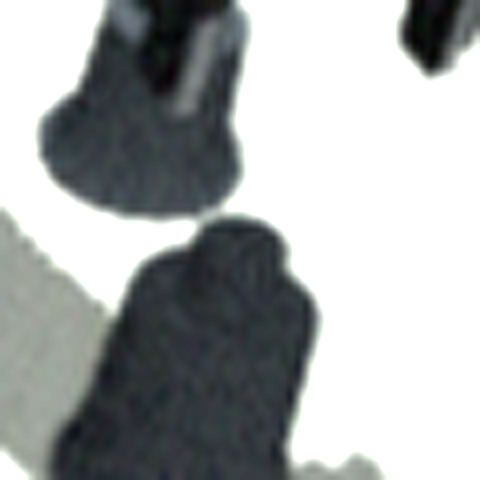

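The knob is at crop (240,235), within 1 px of the prediction at the crop centre. Descend and grip twice.

Emit:
send_rows --pt "0 0 0.025 0 0 0" --pt "0 0 0.025 0 0 0" --pt "0 0 0.018 0 0 0" --pt "0 0 0.009 0 0 0" --pt "0 0 0 0 0 0" --pt "0 0 0 0 0 0"

```text
clock: 35.53
position: [626.8, 234.3, 108.9]
ee_rot: [0.707, -0.707, 0.0, -0.0]
contact_force: [0.6, 0.1, -0.2]
grip_width: 0.911
```

Emit:
send_rows --pt "0 0 0 0 0 0" --pt "0 0 0 0 0 0" --pt "0 0 0 0 0 0" --pt "0 0 0 0 0 0" --pt "0 0 0 0 0 0" --pt "0 0 0 0 0 0" --pt "0 0 0 0 0 0" --pt "0 0 0 0 0 0" --pt "0 0 0 0 0 0" --hand 0.018

```text
clock: 36.28
position: [627.2, 234.3, 109.3]
ee_rot: [0.707, -0.707, 0.0, -0.001]
contact_force: [0.2, 0.2, 5.5]
grip_width: 0.328
```

Emit:
send_rows --pt "0 0 0 0 0 0" --pt "0 0 0 0 0 0" --pt "0 0 0 0 0 0" --pt "0 0 0 0 0 0" --pt "0 0 0 0 0 -6.923" --pt "0 0 0 0 0 -6.923" --pt "0 0 0 0 0 -6.923" --pt "0 0 0 0 0 -6.923" --pt "0 0 0 0 0 -6.923" --pt "0 0 0 0 0 -6.923" --pt "0 0 0 0 0 -6.923" --pt "0 0 0 0 0 -6.923" --pt "0 0 0 0 0 -6.923" --pt "0 0 0 0 0 -6.923" --pt "0 0 0 0 0 -6.923" --pt "0 0 0 0 0 -6.923" --pt "0 0 0 0 0 -6.923" --pt "0 0 0 0 0 0" --hand 0.06

```text
clock: 37.78
position: [626.5, 233.6, 107.9]
ee_rot: [1.0, 0.001, -0.0, -0.0]
contact_force: [-0.3, 0.3, 0.7]
grip_width: 0.701
```

Emit:
send_rows --pt "0 0 0 0 0 0" --pt "0 0 0 0 0 0" --pt "0 0 0 0 0 0" --pt "0 0 0 0 0 0" --pt "0 0 0 0 0 0" --pt "0 0 0 0 0 0" --pt "0 0 0 0 0 0" --hand 0.018

```text
clock: 38.37
position: [626.6, 234.1, 108.4]
ee_rot: [1.0, -0.0, 0.0, 0.0]
contact_force: [-0.7, -0.3, 0.6]
grip_width: 0.329
```

Emit:
send_rows --pt "0 0 -0.01 0 0 0" --pt "0 0 -0.02 0 0 0" --pt "0 0 -0.03 0 0 0" --pt "0 0 -0.03 0 0 0" --pt "0 0 -0.03 0 0 0" --pt "0 0 -0.02 0 0 0" --pt "0 0 0 0 0 0" --pt "0 0 0 0 0 0" --pt "0 0 0 0 0 0"

```text
clock: 39.12
position: [625.9, 233.7, 247.6]
ee_rot: [1.0, 0.0, -0.001, 0.0]
contact_force: [-0.3, -0.2, -0.7]
grip_width: 0.331
```

Emit:
send_rows --pt "0.00093 0.0345 0 0 0 0" --pt "0.00093 0.0345 0 0 0 0" --pt "0.00093 0.0345 0 0 0 0" --pt "0.00093 0.0345 0 0 0 0" --pt "0.00093 0.0345 0 0 0 0" --pt "0.00093 0.0345 0 0 0 0" --pt "0.00093 0.0345 0 0 0 0" --pt "0.00093 0.0345 0 0 0 0" --pt "0.00093 0.0345 0 0 0 0" --pt "0.00093 0.0345 0 0 0 0" --pt "0.00093 0.0345 0 0 0 0" --pt "0.00093 0.0345 0 0 0 0" --pt "0.00093 0.0345 0 0 0 0" --pt "0.00093 0.0345 0 0 0 0" --pt "0 0 0 0 0 0" --pt "0 0 0 0 0 0" --pt "0 0 0 0 0 0" --pt "0 0 0 0 0 0" --pt "0 0 0 0 0 0" --pt "0 0 0 0 0 0"

```text
clock: 40.78
position: [639.9, -247.3, 248.2]
ee_rot: [1.0, 0.001, -0.0, -0.0]
contact_force: [-1.1, 0.2, -1.3]
grip_width: 0.332
```

Emit:
send_rows --pt "0 0 0.02 0 0 0" --pt "0 0 0.02 0 0 0" --pt "0 0 0.01 0 0 0" --pt "0 0 0 0 0 0" --pt "0 0 0 0 0 0" --pt "0 0 0 0 0 0" --pt "0 0 0 0 0 0"

```text
clock: 41.37
position: [640.6, -249.0, 199.8]
ee_rot: [1.0, 0.0, 0.001, 0.0]
contact_force: [-0.4, -0.2, -0.2]
grip_width: 0.327
```

Emit:
send_rows --pt "0 0 0 0 0 0"

```text
clock: 41.45
position: [640.4, -249.1, 199.6]
ee_rot: [1.0, 0.0, 0.001, 0.0]
contact_force: [0.7, 1.1, -0.7]
grip_width: 0.328
```

Emit:
send_rows --pt "-0.001 0 0.012 0 0 0" --pt "0 0 0.012 0 0 0" --pt "0 0 0.012 0 0 0" --pt "0 0 0.012 0 0 0" --pt "0 0 0.012 0 0 0" --pt "0 0 0.006 0 0 0" --pt "0 0 0 0 0 0" --pt "0 0 0 0 0 0" --pt "0 0 0 0 0 0"

```text
clock: 42.2
position: [639.2, -249.0, 132.8]
ee_rot: [1.0, 0.0, 0.001, 0.0]
contact_force: [0.1, 0.2, -0.4]
grip_width: 0.329
```

Emit:
send_rows --pt "0 0 0.006 0 0 0" --pt "0 0 0.004 0 0 0" --pt "0 0 0.002 0 0 0" --pt "0 0 0 0 0 0" --pt "0 0 0 0 0 0" --pt "0 0 0 0 0 0"

```text
clock: 42.7
position: [638.8, -249.0, 120.5]
ee_rot: [1.0, 0.0, 0.0, 0.0]
contact_force: [0.8, 0.1, -0.6]
grip_width: 0.329
```

```bash
python3 - <<'E'
from h import *
st=get_state();print(st['position'],st['contact_force'],st['ft_torque'])
s=capture('scene');cv2.imwrite('pics/n.png',cv2.convertScaleAbs(crop('s',s,(213,215),60,60,9),alpha=2.8))
E
```

```text
[ 638.79134261 -248.97683194  120.45481555] [ 0.77456907  0.08432742 -0.56349363] [ 0.00465717  0.00558942 -0.0290144 ]
```

View pics/n.png

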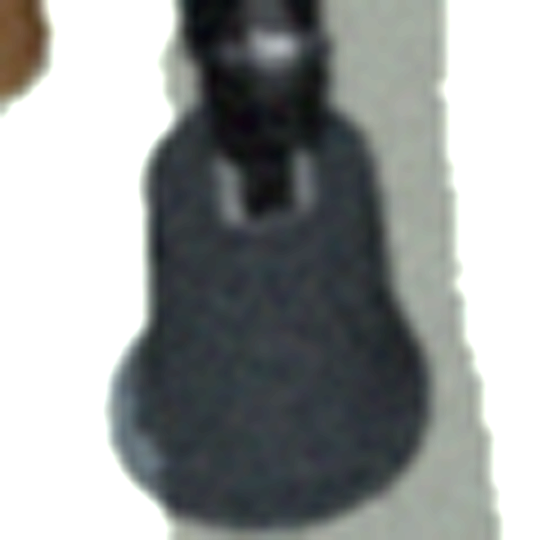

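The cap is centred on the base, with the foot visible about equally on either side at crop (115–425,400). Lowering it the last 6 mm.

Emit:
send_rows --pt "0 0 0.002 0 0 0" --pt "0 0 0.0015 0 0 0" --pt "0 0 0 0 0 0" --pt "0 0 0 0 0 0"

```text
clock: 43.08
position: [638.6, -248.9, 116.7]
ee_rot: [1.0, 0.0, -0.0, -0.0]
contact_force: [-0.6, 0.4, -0.5]
grip_width: 0.333
```

Emit:
send_rows --pt "0 0 0.001 0 0 0" --pt "0 0 0 0 0 0" --pt "0 0 0 0 0 0"

```text
clock: 43.33
position: [638.7, -248.9, 115.8]
ee_rot: [1.0, 0.0, -0.0, -0.0]
contact_force: [-0.3, 0.3, -0.8]
grip_width: 0.332
```

Emit:
send_rows --pt "0 0 0.0007 0 0 0" --pt "0 0 0 0 0 0" --pt "0 0 0 0 0 0"

```text
clock: 43.58
position: [638.7, -248.9, 115.1]
ee_rot: [1.0, 0.0, -0.0, -0.0]
contact_force: [-0.2, -0.1, -0.7]
grip_width: 0.334
```

Emit:
send_rows --pt "0 0 0.0005 0 0 0" --pt "0 0 0 0 0 0" --pt "0 0 0 0 0 0"

```text
clock: 43.83
position: [638.6, -248.9, 114.6]
ee_rot: [1.0, 0.0, -0.0, -0.0]
contact_force: [0.3, -0.2, 0.0]
grip_width: 0.332
```

Emit:
send_rows --pt "0 0 0.0004 0 0 0" --pt "0 0 0 0 0 0" --pt "0 0 0 0 0 0"

```text
clock: 44.08
position: [638.7, -248.9, 114.3]
ee_rot: [1.0, 0.0, 0.0, 0.0]
contact_force: [0.6, -0.5, -1.1]
grip_width: 0.329
```

Emit:
send_rows --pt "0 0 0.0003 0 0 0" --pt "0 0 0 0 0 0" --pt "0 0 0 0 0 0"

```text
clock: 44.33
position: [638.7, -249.0, 114.0]
ee_rot: [1.0, 0.0, 0.0, 0.0]
contact_force: [0.7, -0.3, -0.2]
grip_width: 0.327
```

Emit:
send_rows --pt "0 0 0.0003 0 0 0" --pt "0 0 0 0 0 0" --pt "0 0 0 0 0 0"

```text
clock: 44.58
position: [638.8, -249.0, 113.8]
ee_rot: [1.0, 0.0, 0.0, 0.0]
contact_force: [-0.6, -0.2, 1.6]
grip_width: 0.331
```

Emit:
send_rows --pt "0 0 0.0003 0 0 0" --pt "0 0 0 0 0 0" --pt "0 0 0 0 0 0"

```text
clock: 44.83
position: [638.8, -249.0, 113.6]
ee_rot: [1.0, 0.0, 0.0, 0.0]
contact_force: [-1.0, -1.1, 2.3]
grip_width: 0.331
```

Seated, with 2 N of contact. Release and retreat upward, then move aside for a last look.

Emit:
send_rows --pt "0 0 0 0 0 0" --pt "0 0 0 0 0 0" --pt "0 0 0 0 0 0" --pt "0 0 0 0 0 0" --pt "0 0 0 0 0 0" --pt "0 0 -0.01 0 0 0" --pt "0 0 -0.03 0 0 0" --pt "0 0 -0.035 0 0 0" --pt "0 0 -0.035 0 0 0" --pt "0 0 -0.03 0 0 0" --pt "-0.03 0 0 0 0 0" --pt "-0.03 0 0 0 0 0" --pt "-0.03 0 0 0 0 0" --pt "-0.03 0 0 0 0 0" --pt "0 0 0 0 0 0" --pt "0 0 0 0 0 0" --hand 0.07

```text
clock: 46.17
position: [517.5, -249.6, 254.5]
ee_rot: [1.0, -0.001, 0.0, 0.001]
contact_force: [0.3, -0.3, 0.2]
grip_width: 0.82
```

```bash
python3 - <<'E'
from h import *
st=get_state();print(st['position'],st['contact_force'],st['clock'])
s=capture('scene');t=capture('top')
s0=cv2.imread('pics/scene0.png')
a=crop('s',s,(213,215),44,60,8);b=crop('s',s,(386,145),44,60,8)
cv2.imwrite('pics/o.png',cv2.convertScaleAbs(np.hstack([a,b]),alpha=2.8))
def ring(n,c,r,z): return np.array([proj(n,[c[0]+r*np.cos(q),c[1]+r*np.sin(q),z]) for q in np.linspace(0,6.28,60)])
# moved-bystander check: diff at beaker, jar, purple, yellow
for nm,(u,v) in dict(beaker=(344,197),jar=(289,171),core=(175,181),cutter=(85,227),yellow=(305,143),purple=(340,135)).items():
    d=cv2.absdiff(s,s0)[v-14:v+15,u-14:u+15].max(2);print(nm,(d>30).sum())
E
```

```text
[ 517.49706683 -249.5826789   254.51241907] [ 0.26113799 -0.25917341  0.15774435] 46.1667
beaker 0
jar 0
core 0
cutter 0
yellow 0
purple 14
```

View pics/o.png

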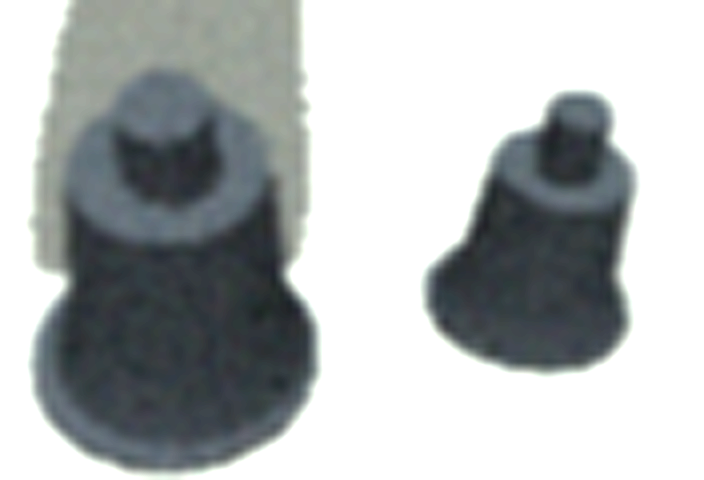

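Both caps stand upright with the rim flat on the foot: large at crop (170,290), small at (530,260). The bystanders are unchanged; the 14 purple pixels are where the removed weight stood in front of it.

```bash
python3 -c "from plant import *; print(finish_job())"
```

```text
the job is handed in; nothing more can be done
None
```

Both check weights are standing upright in their own bases, and each base has its own cap on. I handed the job in at about 46 s on the clock.

**Placing:** I set the weights down first, lowering each in steps of 1 mm or less until the floor took its load. Then I lowered each cap in steps of 0.3–0.5 mm until I felt about 2–3 N of contact, and let go without pressing.

**Last checks:**
- **Caps:** both touched down with the rim about 0.5–1 mm below the expected 6 mm foot height by my estimate. The last picture shows them upright and evenly seated. Looseness was not tested directly.
- **Bystanders:** the beaker, jar, core, cutter and yellow cap showed no change in the scene view. The purple cap's patch differed by 14 pixels, which I put down to the large weight that used to stand in front of it.
- **Disagreement between cameras:** the scene camera read about 1–1.5 px off the arm's own readings. I placed by the top view, corrected with the gripper-centred weight positions.

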